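Pack the sweets tray into the candy box and latch it

ROBOT

A 7-joint arm with a two-finger parallel gripper is mounted at the origin on the work surface. World frame = base frame: x ahead of the robot, y to its left, z up, the work surface at z = 0. Lengths are in m, angles in rad, forces in N, time in s.
With the tool pointing down it reaches from about 0.4 to 0.875 m from the base axis. Payload 6.5 kg.
Tool frame: the origin (TCP) lies at the very end of the fingers, on their centre line; the grasp point (between the pads) lies 19 mm behind it (arm.grasp_offset is the distance from the TCP to the grasp point, in m); z points along the fingers, y is the line along which they close (so a half turn about z gives the same grasp; the last joint's range is limited). The gripper opens to 85 mm and grips with 20 to 120 N. Pads are 22 mm wide; open, the fingers measure 114 mm over their backs; the gripper's body (76 mm by 85 mm) begins 54 mm behind the grasp point. The pads swing forward as they close: fully open they stand 13 mm farther back than shut.
Start: joints at [-1.386, 0.536, -0.004, 1.538, 0.003, 1.067, -0.071], TCP at [0.161, 0.63, 0.231] pointing down, gripper open.
Joint ranges: [-2.7, 2.7], [-0.37, 2.16], [-1.27, 1.26], [0.24, 2.4], [-1.31, 4.45], [0.19, 1.91], [-2.76, 2.76]. Speed limits (rad/s): [2.39, 2.39, 3.14, 3.14, 3.14, 3.14, 3.14].

INTERFACE

Orientations are given as a unit quaternion [x, y, z, w].
In Python, from bench import arm, eyes gives the robot as it stands.
- The arm moves only by the tool step_arm, never from a script. Its argument "steps" is one flat list of numbers, 5 for each row, row after row: the shift along the world's x, y, z in cm, then the turn about the world's z in rad, then the closure, from -1 (fully open) to 1 (shut). A call has 1 to 5 rows; each row shifts and turns the commanded pose from where the row before left it; what a row does not reach is not made up. A row lasts 1/8 s, in which the tool goes at most 62.5 mm and 10.7 degrees, less where a joint would pass 70% of its speed; a pose out of reach is approached as far as the arm can. A call is refused whole if a number of a shift passes 6.25 or a number of a turn 0.188, either way. A call with a gripper value outside its range is refused whole. The fingers move at their own pace and stop on an object; "force" is the grip in N (left out, the last holds). Time passes only in rows, so rows that do not move let the fingers close. It gives the time, the measured TCP pose, the force, the opening and the grip force at its end, in the units of the state.
- arm.get_state(): the state, without advancing time (a new reading comes with each control period).
- eyes.capture(name): name is "scene" or "top"; returns a dict with "frame" (480x640x3 uint8, red, green, blue), "fx", "fy", "cx", "cy" (pixels), "k1" (the pictures are not rectified: a ray, as slopes to the right and down, at radius r is drawn at 1 + k1 r^2 times it, then the intrinsics apply), "eye" and "orientation" of the camera in the world. Camera axes: x right, y down, z forward; pixel columns grow to the right and rows downward; lengths in m; the calibration is good to about 2 mm. A picture is of the moment at which its call begins. There is no depth.
- arm.job_done(): hands the job in; it is judged then, once.
The state is a dict: "t": time; "joint_positions": joint angles; "joint_velocities": joint speeds; "joint_torque": joint torques, N m; "tcp_pos": TCP position; "ee_rot": TCP orientation; "force": force on the tool from outside, world axes, zero at the start; "torque": the same for the moment, N m; "width": finger opening in m; "gripper_force": force on a finger pad.
Only numpy, scipy, OpenCV 4.12 (cv2) and the standard library are available. Lean on these libraries where they do the work, as an engineer would, in place of code of your own. Each camera call takes 0.05 s, during which the arm holds its last target. There are 200 camera calls.

TASK

Take the empty two-compartment wooden sweets tray from its sloped rest and press it fully home in the candy box's recess, then let go of it. After that swing the box's lid shut, and lift the brass latch bar over the front lip of its keeper so that it drops into the keeper's notch, across the lid's tongue. Leave the saucers, the toothpick holder and the canister where they stand.

Things in the scene. Friction and masses are not known exactly. Their poses are not given: they have to be found in the camera images.
- sweets_tray: Loose open wooden tray, 0.16 kg, 106 (x) x 146 (y) x 28 mm tall; walls and floor 5 mm. One divider, 10 mm thick and as tall as the rim, runs along its x through the middle: grip it there, one finger in each compartment (63 mm along y, 96 along x). Starts on the rest, tilted 42 degrees. Origin: centre of underside; z points out of the open side. May go into the box turned by half a turn.
- divider_top (a point): Middle of the divider's top edge, 28 mm above the tray's origin; axes as the tray's.
- slope_rest: Fixed wooden rest, 130 mm wide (y), 124 mm deep, about 100 mm tall, with a board rising away from its front (-x) at 42 degrees and a 12 mm lip along the board's foot. The tray lies on the board, its x pointing up the slope, its y level. Origin: centre of its underside on the table.
- candy_box: Fixed dark lacquered box, 130 (x) x 170 (y) x 60 mm tall, walls 10 mm. Its front, with the latch, looks to its -x; the lid is hinged on its +x rim. Origin: centre of its underside.
- recess (a point): Centre of the floor of the box's recess, 31 mm above the table; axes as the box's. The recess is 110 (x) x 150 (y) mm, 29 mm deep: the tray has 2 mm play on each side and, fully home, its underside is on this floor and its rim 1 mm below the box's rim.
- lid (a joint): Lid angle, rad: 0 shut, 1.57 upright, more = leaning back. A 130 x 170 x 9 mm board without handle, with a brass tongue 50 mm wide that reaches 30 mm past the box's front when shut. The hinge is stiff: the lid stays where it is left; push it from behind and then all the way down (2 to 4 N at its free edge). Shut, its top is 70 mm above the table.
- lid_hinge (a point): Middle of the lid's hinge axis, on the lid's underside at the box's far rim, 61 mm above the table (the axis is along the box's y).
- lid_edge (a point): Middle of the lid's free edge on its top side, 130 mm from the hinge; it moves with the lid.
- latch_swing (a joint): Sideways swing of the brass latch bar about the upright axis of its pivot, rad: 0 = in line with the keeper's notch, parallel to the box's front (the bar points from its pivot to the box's -y); positive = swung out, away from the box's front. Range -0.15 to 1.0; light friction.
- latch_bar (a joint): Tip of the latch bar about the level axis at its pivot, rad: 0 = level, at its lower stop; positive = free end lifted, up to 0.8. It falls back to level by its own weight (0.14 kg) when let go.
- latch_pivot (a point): Pivot of the latch bar, 79 mm above the table, at 20 mm before the box's front and 70 mm to the box's +y side. The bar is 14 mm wide, 12 mm tall and reaches 186 mm from the pivot; level, its underside is 73 mm above the table.
- latch_knob (a point): Grip point on the upright round knob on the bar, 165 mm along the bar from the pivot and 26 mm above the bar's middle. The knob is 18 mm in diameter and stands 33 mm above the bar's top; its top is 13 mm above this point. The point's -y points along the bar to its free end.
- keeper_notch (a point): Centre of the floor of the notch in the brass keeper on the box's front, 73 mm above the table, level with the underside of the lowered bar. Axes as the box's. Notch 22 mm wide along x; front lip (-x side, 8 mm thick) 16 mm tall, back stop (box side) 26 mm. The bar crosses it 130 mm from its pivot and must be tipped over 0.14 rad to pass the lip.
- saucer_a: Loose white ceramic saucer, 110 mm across, 18 mm tall, the one nearer the robot; leave alone. Origin: centre of its underside.
- saucer_b: Loose white ceramic saucer, 110 mm across, 18 mm tall, the one at the left beyond the rest; leave alone. Origin: centre of its underside.
- toothpick_holder: Loose bamboo toothpick holder, 48 mm across, 62 mm tall (76 mm with the toothpicks); leave alone. Origin: centre of its underside.
- canister: Loose clear plastic canister with a white push-button lid, 92 mm across, 117 mm tall, sealed; leave alone. Origin: centre of its underside.
Mind the look-alikes: they are no part of the job. Of the things shaped like the sweets_tray, the wooden one is meant.

How it is judged:
On the way, in this order (a step that is already met when the one before it is completed fails the run):
1. the tray is fully home in the box's recess and let go (x of sweets_tray in the frame of recess between -0.005 and 0.005 m and y of sweets_tray in the frame of recess between -0.005 and 0.005 m and z of sweets_tray in the frame of recess between -0.003 and 0.003 m and angle between the z axis of sweets_tray and the z axis of recess, either way round below 0.05 rad and contact force between the fingers and sweets_tray below 0.2 N), for 0.2 s.
2. the lid is shut (value of joint lid below 0.05 rad), for 0.2 s.
3. the latch bar is carried, raised, over the keeper's front lip (value of joint latch_swing below 0.12 rad and value of joint latch_bar above 0.1 rad), for 0.02 s.
At the end, for the whole second after the job is handed in: The tray lies in the recess, within 3 mm of the floor in height, within 5 mm of its middle and level within 0.05 rad; the lid is shut (below 0.05 rad); the latch bar lies in the keeper's notch (swing within 0.08 rad of 0, tip below 0.03 rad); all is at rest and let go (x of sweets_tray in the frame of recess between -0.005 and 0.005 m and y of sweets_tray in the frame of recess between -0.005 and 0.005 m and z of sweets_tray in the frame of recess between -0.003 and 0.003 m and angle between the z axis of sweets_tray and the z axis of recess, either way round below 0.05 rad and linear speed of sweets_tray below 0.02 m/s and value of joint lid below 0.05 rad and value of joint latch_swing between -0.08 and 0.08 rad and value of joint latch_bar below 0.03 rad and velocity of joint latch_bar between -0.05 and 0.05 rad/s and velocity of joint lid between -0.05 and 0.05 rad/s); the robot touches nothing.
It fails at once if the nearer white saucer is moved by more than 30 mm or tipped (distance of saucer_a from where it was at the start of the episode above 0.03 m or angle between saucer_a's own z axis and vertical above 0.5 rad).
It fails at once if the white saucer at the left is moved by more than 30 mm or tipped (distance of saucer_b from where it was at the start of the episode above 0.03 m or angle between saucer_b's own z axis and vertical above 0.5 rad).
It fails at once if the toothpick holder is moved by more than 30 mm or tipped (distance of toothpick_holder from where it was at the start of the episode above 0.03 m or angle between toothpick_holder's own z axis and vertical above 0.5 rad).
It fails at once if the canister is moved by more than 30 mm or tipped (distance of canister from where it was at the start of the episode above 0.03 m or angle between canister's own z axis and vertical above 0.5 rad).
It also fails if it takes over 72 s, if anything falls off the work surface, if the arm or the gripper's body presses on something with over 40 N, if the wrist force passes 120 N, or if a joint passes its speed limit or range.

## Working session

There is one attempt and no reset: what is moved stays moved. The work goes in short steps, Python scripts to look and compute and a tool call to move; the robot and the scene stay as the last step left them, time stands still between calls to the robot, and variables do not carry over. Pictures are saved under pics/ and viewed, at most 13 in all, crops included, and the job is handed in when it is done.

Besides the shell and the picture viewer there is one more tool, called as name(argument=value, ...), one argument or row to a line, values as JSON. step_arm: Moves the arm, as the interface text tells. Its arguments: {"type":"object","properties":{"steps":{"type":"array"},"force":{"type":"number"}},"required":["steps"]}

```bash
mkdir -p pics
cat > h.py <<'E'
import numpy as np, cv2
from scipy.spatial.transform import Rotation as R
from bench import arm, eyes
def cap(n,save=None):
    c=eyes.capture(n)
    if save: cv2.imwrite('pics/'+save,cv2.cvtColor(np.asarray(c['frame']),cv2.COLOR_RGB2BGR))
    return c
def ray(c,uv):
    K=np.array([[c['fx'],0,c['cx']],[0,c['fy'],c['cy']],[0,0,1.]])
    p=cv2.undistortPoints(np.array(uv,float).reshape(-1,1,2),K,np.array([c['k1'],0,0,0,0.]))[:,0]
    d=R.from_quat(c['orientation']).apply(np.c_[p,np.ones(len(p))])
    return np.array(c['eye']),d
def onz(c,uv,z):
    e,d=ray(c,uv); return e+d*((z-e[2])/d[:,2])[:,None]
def proj(c,P):
    K=np.array([[c['fx'],0,c['cx']],[0,c['fy'],c['cy']],[0,0,1.]])
    q=R.from_quat(c['orientation']).inv().apply(np.atleast_2d(P)-np.array(c['eye']))
    a=q[:,:2]/q[:,2:]; a=a*(1+c['k1']*(a**2).sum(1))[:,None]
    return a*[c['fx'],c['fy']]+[c['cx'],c['cy']]
def tri(c1,u1,c2,u2):
    e1,d1=ray(c1,u1);e2,d2=ray(c2,u2);out=[]
    for a,b in zip(d1,d2):
        s=np.linalg.lstsq(np.c_[a,-b],e2-e1,rcond=None)[0]
        p,q=e1+s[0]*a,e2+s[1]*b; out.append(np.r_[(p+q)/2,np.linalg.norm(p-q)])
    return np.array(out)
E
python3 - <<'E'
from h import *
for n in('scene','top'):
    c=cap(n,n+'0.png'); print({k:v for k,v in c.items() if k!='frame'})
print(arm.get_state())
E
```

```text
{'fx': 568.743897889391, 'fy': 568.743897889391, 'cx': 329.312041281355, 'cy': 238.68699352111452, 'k1': 0.0514517265595899, 'eye': array([ 1.29205034, -0.41613161,  1.27681202]), 'orientation': array([ 0.83874627,  0.44181567, -0.14232381, -0.28468849])}
{'fx': 531.5192762733005, 'fy': 531.5192762733005, 'cx': 317.6055461917659, 'cy': 231.47521815453985, 'k1': -0.11843028714099095, 'eye': array([0.4413865 , 0.11641243, 1.36948408]), 'orientation': array([-0.70447752,  0.70816848, -0.03369466,  0.03276427])}
{'t': 0.1, 'joint_positions': array([-1.38619845,  0.5371043 , -0.00444994,  1.53873805,  0.00259235,
        1.06731293, -0.07119995]), 'joint_velocities': array([ 0.00034034, -0.00149814, -0.00034018, -0.00175826,  0.00121019,
       -0.00224855,  0.00081597]), 'joint_torque': array([ 1.31828368e-03, -5.84564602e+01,  1.05120879e+00, -2.59777290e+01,
        1.26057782e-02,  4.50826425e-03, -3.12748875e-05]), 'tcp_pos': array([0.1611808 , 0.62912431, 0.23050573]), 'ee_rot': array([ 1.25031958e-01,  9.92152409e-01, -7.77064174e-04, -4.61847918e-05]), 'force': array([-0.73906758,  0.79867287, -0.029553  ]), 'torque': array([ 0.04608464,  0.03037974, -0.00770129]), 'gripper_force': 0.0, 'width': 0.08504626532587868}
```

View pics/scene0.png

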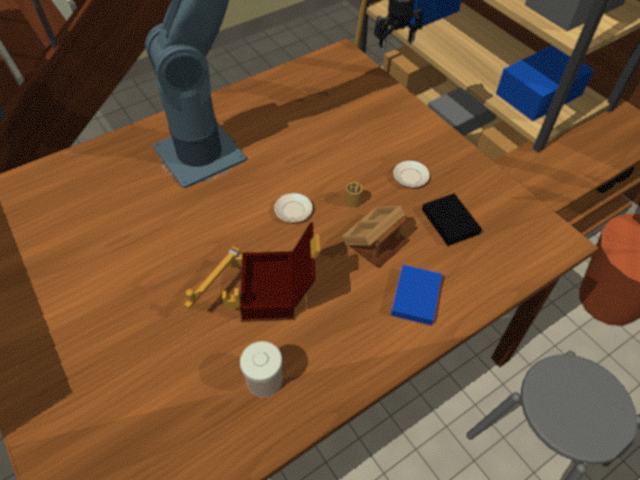

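View pics/top0.png

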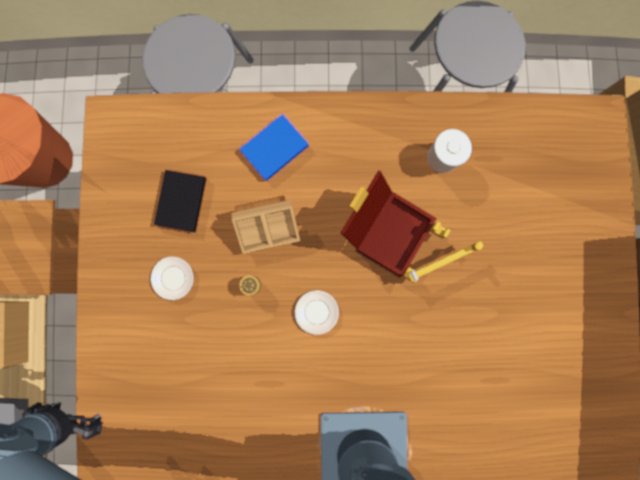

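Run:
```python
import cv2,numpy as np
t=cv2.imread('pics/top0.png');s=cv2.imread('pics/scene0.png')
a=cv2.resize(t[165:285,335:495],None,fx=5,fy=5,interpolation=cv2.INTER_CUBIC)
b=cv2.resize(s[195:345,175:375],None,fx=4,fy=4,interpolation=cv2.INTER_CUBIC)
cv2.imwrite('pics/tbox.png',a);cv2.imwrite('pics/sbox.png',b)
c=cv2.resize(t[190:260,220:310],None,fx=4.4,fy=5,interpolation=cv2.INTER_CUBIC)
d=cv2.resize(s[195:270,335:415],None,fx=5,fy=5,interpolation=cv2.INTER_CUBIC)
c=cv2.resize(t[195:255,225:305],None,fx=5,fy=5,interpolation=cv2.INTER_CUBIC)
w=np.zeros((375,800,3),np.uint8);w[:300,:400]=c;w[:375,400:]=d
cv2.imwrite('pics/tray.png',w)
```

```text
(no output)
```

View pics/tbox.png

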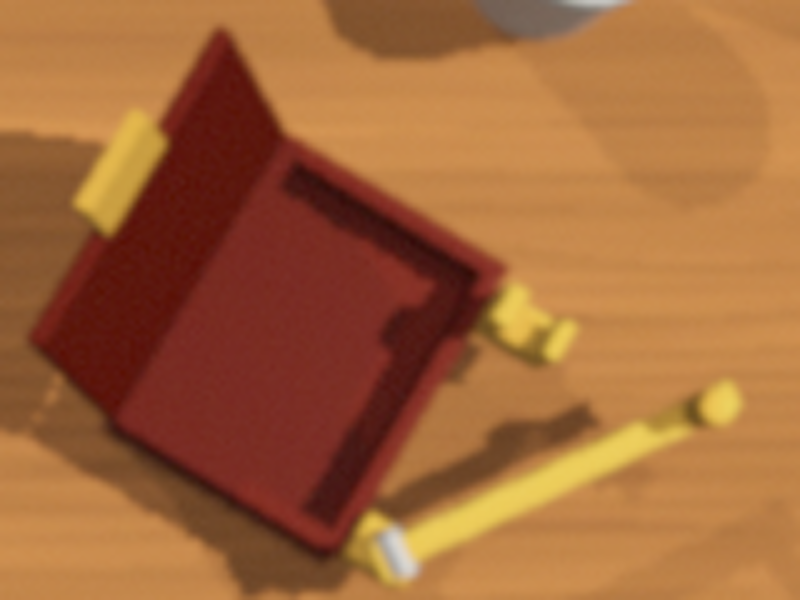

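View pics/sbox.png

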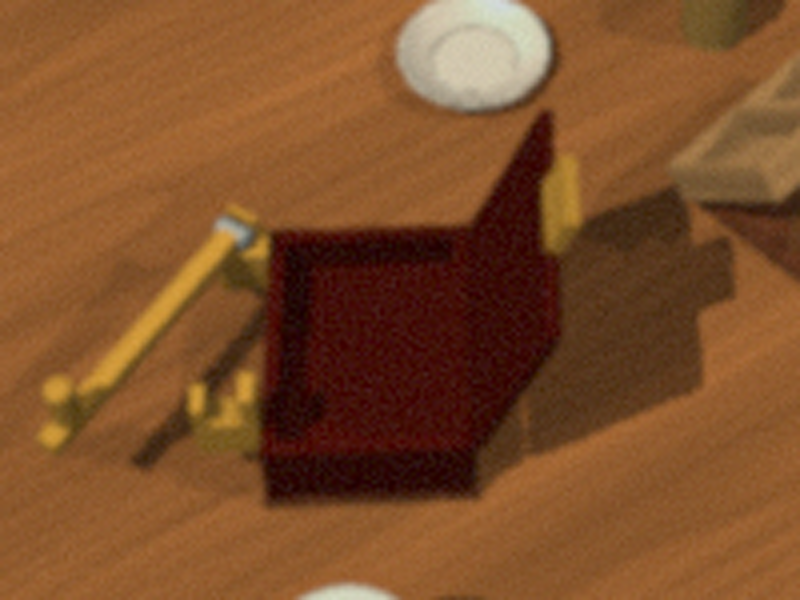

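View pics/tray.png

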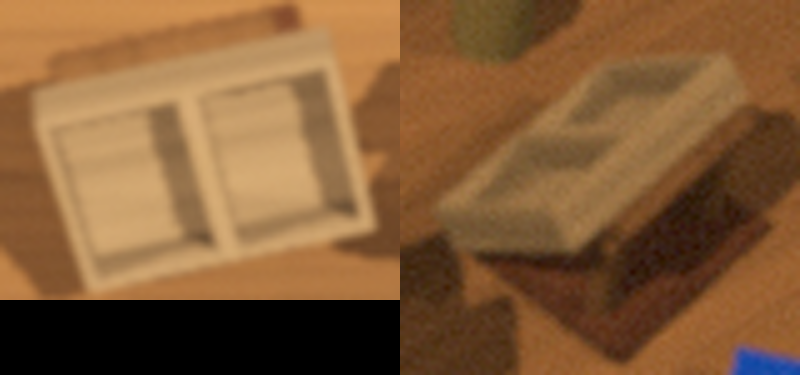

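```bash
cat > m.py <<'E'
from h import *
T=cap('top');S=cap('scene')
def t1(p):return (np.array(p,float)+.5)/5-.5
rt=t1([(503,270),(330,552),(115,422),(283,138)])+[335,165]
print('box rim top z=.06'); P=onz(T,rt,.06); print(P.round(4))
rs=(np.array([(265,450),(270,234),(478,450)],float)+.5)/4-.5+[175,195]
Q=onz(S,rs,.06);print(Q.round(4)); print(tri(T,rt[[0,1]],S,rs[:2]).round(4))
for X in(P,Q):
    print('sides',np.linalg.norm(X[0]-X[1]),np.linalg.norm(X[1]-X[2]))
    v=X[1]-X[0];print('yaw',np.degrees(np.arctan2(v[1],v[0]))-90)
tt=t1([(378,230),(335,65),(95,290),(37,123)])+[225,195]
ts=t1([(440,208),(575,218),(600,58),(728,58)])-[80,0]+[335,195]
W=tri(T,tt,S,ts);print('tray A D B C');print(W.round(4))
W=W[:,:3];n=np.linalg.norm
print(n(W[0]-W[1]),n(W[2]-W[3]),n(W[0]-W[2]),n(W[1]-W[3]));c=W.mean(0)
ex=(W[1]-W[0]+W[3]-W[2]);ex/=n(ex);ey=W[2]-W[0]+W[3]-W[1];ey/=n(ey)
print('divider top',c,'ex',ex,'tilt',np.degrees(np.arcsin(ex[2])),'yaw',np.degrees(np.arctan2(ex[1],ex[0])),np.degrees(np.arctan2(-ey[0],ey[1])))
# knob, tongue, pivots
k=tri(T,t1([(720,400)])+[335,165],S,(np.array([(57,388)])+.5)/4-.5+[175,195]);print('knob top',k)
p=tri(T,t1([(398,552)])+[335,165],S,(np.array([(236,230)])+.5)/4-.5+[175,195]);print('pivot',p)
l=tri(T,t1([(222,30),(35,338)])+[335,165],S,(np.array([(555,335),(548,113)])+.5)/4-.5+[175,195]);print('lid edge',l)
E
python3 m.py
```

```text
box rim top z=.06
[[ 0.5956 -0.1793  0.06  ]
 [ 0.456  -0.0897  0.06  ]
 [ 0.5209  0.0158  0.06  ]
 [ 0.6625 -0.0701  0.06  ]]
[[ 0.5951 -0.1782  0.06  ]
 [ 0.4546 -0.0956  0.06  ]
 [ 0.6686 -0.0707  0.06  ]]
[[ 0.5956 -0.1787  0.0612  0.0006]
 [ 0.4546 -0.0926  0.0575  0.0058]]
sides 0.1658811519465698 0.12384001679213087
yaw 57.29499973576415
sides 0.16302770345808318 0.21549278461838578
yaw 59.566011240887406
tray A D B C
[[5.453e-01 1.605e-01 4.310e-02 5.900e-03]
 [6.232e-01 1.830e-01 1.018e-01 1.510e-02]
 [5.137e-01 2.987e-01 4.780e-02 1.200e-03]
 [5.909e-01 3.194e-01 1.091e-01 4.000e-04]]
0.1000889115992739 0.10077034099418519 0.14183256880748488 0.14034715254986768
divider top [0.56830637 0.24039322 0.0754508 ] ex [0.77231067 0.21536371 0.59762422] tilt 36.69993376894294 yaw 15.581464288583938 13.114272124618397
knob top [[ 0.52516449 -0.26956369  0.12156872  0.00222324]]
pivot [[ 0.45570268 -0.11870257  0.08384718  0.00084019]]
lid edge [[ 6.91685553e-01 -2.68830639e-02  1.80314458e-01  1.79875591e-03]
 [ 5.51723383e-01  6.04011290e-02  1.78174594e-01  3.01362659e-04]]
```

Top view: the box rim spans crop corners (503,270), (330,552), (115,422) and (283,138), with the lid leaning back. Keeper and latch are at lower right, with the knob at (720,400). The tray's divider runs (190,95) to (230,250), and its high end is away from the robot. Next I move above the tray.

step_arm(
  steps=[4,-3.9,0,0.1,-1,4,-3.9,0,0.1,-1,4,-3.9,0,0.1,-1,4,-3.9,0,0.1,-1,4,-3.9,0,0.08,-1],
  force=40,
)

```text
t: 0.82
tcp_pos: [0.3625, 0.4332, 0.2313]
ee_rot: [-0.116, 0.993, 0.0, 0.0]
force: [0.4, 1.3, 0.4]
width: 0.0855
gripper_force: 0.0
```

step_arm(
  steps=[4.1,-3.9,0,0,-1,4.1,-3.9,0,0,-1,4.1,-3.9,0,0,-1,4.2,-3.9,0,0,-1,4.2,-3.8,0,0,-1],
)

```text
t: 1.45
tcp_pos: [0.5694, 0.2393, 0.2313]
ee_rot: [-0.114, 0.993, 0.0, 0.0]
force: [1.5, 0.3, 0.6]
width: 0.0854
gripper_force: 0.0
```

```bash
cat > box.py <<'E'
from h import *
t=cv2.imread('pics/top0.png').astype(int);B,G,Rr=t[...,0],t[...,1],t[...,2]
T=cap('top')
m=((Rr>45)&(G<0.55*Rr)&(B<0.55*Rr)).astype(np.uint8)
m=cv2.resize(m*255,None,fx=4,fy=4,interpolation=cv2.INTER_CUBIC);m=(m>127).astype(np.uint8)
cs,_=cv2.findContours(m,cv2.RETR_LIST,cv2.CHAIN_APPROX_NONE)
pts=(np.vstack([c[:,0] for c in cs if len(c)>100])+.5)/4-.5
P=onz(T,pts,.06)[:,:2]
c=np.array([.5588,-.0808]);y=np.radians(58.3)
for it in range(2):
    ex=np.array([np.cos(y),np.sin(y)]);ey=np.array([-ex[1],ex[0]])
    L=np.c_[(P-c)@ex,(P-c)@ey]
    for nm,a,v in(('front',0,-.065),('+y',1,.085),('-y',1,-.085)):
        o=1-a;s=(abs(L[:,a]-v)<.006)&(L[:,o]<(.05 if o==0 else .06))&(L[:,o]>(-.055 if o==0 else -.02 if nm=='front' else -.06))
        q=L[s]; f=np.polyfit(q[:,o],q[:,a],1);r=abs(np.polyval(f,q[:,o])-q[:,a]);q=q[r<.002];f=np.polyfit(q[:,o],q[:,a],1)
        print(nm,len(q),'at0',f[1].round(4),'dyaw deg',np.degrees(np.arctan(f[0]))*(1 if a else -1))
    break
E
python3 box.py; python3 -c "
from h import *
cap('top','top1.png');cap('scene','scene1.png');print(arm.get_state()['tcp_pos'],arm.get_state()['ee_rot'])
w=np.zeros((450,800,3),np.uint8)
a=cv2.imread('pics/top1.png')[180:270,220:300];b=cv2.imread('pics/scene1.png')[180:270,335:415]
w[:,:400]=cv2.resize(a,None,fx=5,fy=5);w[:,400:]=cv2.resize(b,None,fx=5,fy=5);cv2.imwrite('pics/g1.png',w)"
```

```text
front 122 at0 -0.066 dyaw deg 0.21034486961945004
+y 168 at0 0.0886 dyaw deg 0.13591109061573772
-y 165 at0 -0.0854 dyaw deg -0.09649633233781785
[0.57058121 0.23670972 0.230972  ] [-1.11083068e-01  9.93810607e-01 -9.71136739e-04  2.92991004e-04]
```

step_arm(
  steps=[0,0,-4,0,-1,0,0,-4,0,-1,0,0,-4,0,-1,0,0,-2,0,-1,0,0,0,0,-1],
)

```text
t: 2.22
tcp_pos: [0.567, 0.2411, 0.0904]
ee_rot: [-0.115, 0.993, -0.0, -0.001]
force: [1.0, 0.4, 0.6]
width: 0.0854
gripper_force: 0.0
```

```bash
python3 -c "
from h import *
cap('top','top1.png');cap('scene','scene1.png');print(arm.get_state()['tcp_pos'],arm.get_state()['force'])
w=np.zeros((450,800,3),np.uint8)
a=cv2.imread('pics/top1.png')[180:270,220:300];b=cv2.imread('pics/scene1.png')[180:270,335:415]
w[:,:400]=cv2.resize(a,None,fx=5,fy=5);w[:,400:]=cv2.resize(b,None,fx=5,fy=5);cv2.imwrite('pics/g1.png',w)"
```

```text
[0.56902836 0.24145535 0.09259082] [0.65696409 0.45441301 0.65021486]
```

View pics/g1.png

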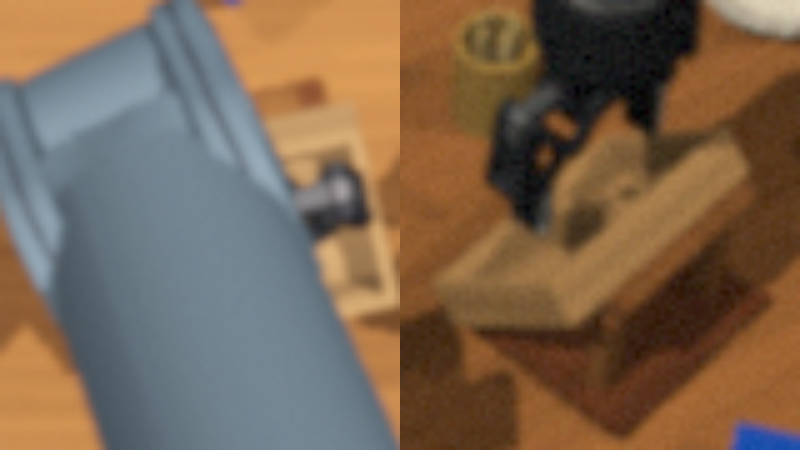

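The fingers straddle the divider, one over each compartment (scene crop: left finger near (535,230), right one behind (650,120)). I'll go down slowly.

step_arm(
  steps=[0,0,-1,0,-1,0,0,-1,0,-1,0,0,-0.5,0,-1,0,0,-0.3,0,-1,0,0,0,0,-1],
)

```text
t: 2.95
tcp_pos: [0.5683, 0.2406, 0.0631]
ee_rot: [-0.114, 0.993, -0.0, -0.0]
force: [-0.1, -0.1, 0.8]
width: 0.0853
gripper_force: 0.0
```

step_arm(
  steps=[0,0,-0.4,0,-1,0,0,0,0,0.3,0,0,0,0,1,0,0,0,0,1,0,0,0,0,1],
  force=40,
)

```text
t: 3.58
tcp_pos: [0.5684, 0.2406, 0.0594]
ee_rot: [-0.114, 0.993, -0.0, 0.0]
force: [1.5, -7.1, 3.6]
width: 0.0125
gripper_force: 4.5
```

step_arm(
  steps=[0,0,0,0,1,0,0,0,0,1,0,0,0,0,1],
)

```text
t: 3.95
tcp_pos: [0.5686, 0.2406, 0.0596]
ee_rot: [-0.114, 0.993, 0.0, 0.0]
force: [-1.2, -0.7, 5.2]
width: 0.0092
gripper_force: 39.6
```

step_arm(
  steps=[0,0,0.5,0,1,0,0,1,0,1,0,0,2,0,1,0,0,4,0,1,0,0,4,0,1],
)

```text
t: 4.58
tcp_pos: [0.5683, 0.2407, 0.1766]
ee_rot: [-0.114, 0.993, 0.0, 0.0]
force: [0.3, 0.2, -2.0]
width: 0.0095
gripper_force: 38.9
```

```bash
python3 -c "
from h import *
cap('top','top2.png');cap('scene','scene2.png');print(arm.get_state()['tcp_pos'],arm.get_state()['force'])
w=np.zeros((600,800,3),np.uint8)
a=cv2.imread('pics/top2.png')[150:270,210:290];b=cv2.imread('pics/scene2.png')[140:260,335:415]
w[:,:400]=cv2.resize(a,None,fx=5,fy=5);w[:,400:]=cv2.resize(b,None,fx=5,fy=5);cv2.imwrite('pics/g2.png',w)"
```

```text
[0.57160282 0.24210061 0.18057857] [ 0.66016285 -0.85525006 -1.44077157]
```

View pics/g2.png

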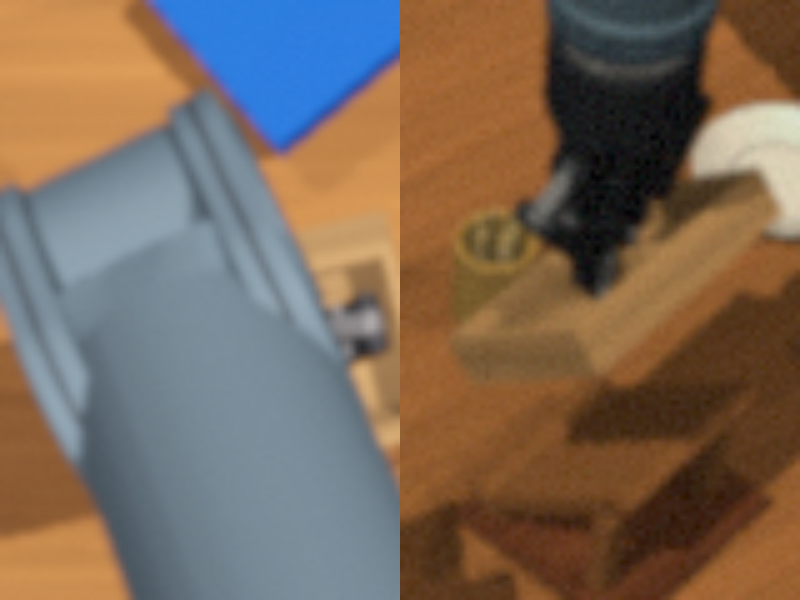

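The tray is held, still tilted. Seating it at 42° is tight, so I'll first level it against the free table at right, about (0.52, -0.44). Then I'll regrip it level and set it straight into the box.

step_arm(
  steps=[0,0,6,0,1,0,0,6,0,1,0,-5,0,0.06,1,0,-5,0,0.06,1,0,-5,0,0.06,1],
)

```text
t: 5.3
tcp_pos: [0.5678, 0.089, 0.2947]
ee_rot: [-0.204, 0.979, -0.0, 0.0]
force: [1.5, -0.6, -2.7]
width: 0.0089
gripper_force: 39.5
```

step_arm(
  steps=[-0.5,-5,0,0.06,1,-0.5,-5,0,0.06,1,-0.5,-5,0,0.06,1,-0.5,-5,0,0.06,1,-0.5,-5,0,0.06,1],
)

```text
t: 5.92
tcp_pos: [0.5426, -0.1608, 0.2946]
ee_rot: [-0.348, 0.937, 0.0, 0.0]
force: [0.7, 0.3, -2.1]
width: 0.0094
gripper_force: 39.6
```

step_arm(
  steps=[-0.5,-5,0,0.06,1,-0.5,-5,0,0.06,1,-0.5,-5,0,0.06,1,-0.5,-5,0,0.06,1,-0.3,-4,0,0.07,1],
)

```text
t: 6.55
tcp_pos: [0.5238, -0.3545, 0.2876]
ee_rot: [-0.471, 0.882, 0.004, -0.009]
force: [0.3, 2.6, -4.9]
width: 0.0094
gripper_force: 39.6
```

step_arm(
  steps=[0,-4,0,0,1,0,0,-5,0,1,0,0,-5,0,1,0,0,-5,0,1,0,0,-3,0,1],
)

```text
t: 7.18
tcp_pos: [0.5223, -0.3943, 0.1045]
ee_rot: [-0.469, 0.883, 0.005, -0.01]
force: [0.4, 0.2, -1.3]
width: 0.0091
gripper_force: 39.5
```

```bash
python3 -c "
from h import *
s=arm.get_state();print(s['joint_positions'].round(3),s['tcp_pos'])"
```

```text
[ 1.068  0.842 -0.779  1.56   0.666  1.042  2.643] [ 0.52232142 -0.39432505  0.10449053]
```

step_arm(
  steps=[0,-1,0,-0.12,1,0,-1,0,-0.12,1,0,-1,0,-0.12,1,0,-1,0,-0.12,1,0,-1,0,-0.02,1],
)

```text
t: 7.8
tcp_pos: [0.5239, -0.4451, 0.1075]
ee_rot: [-0.236, 0.972, 0.006, -0.008]
force: [-0.4, 0.4, -2.2]
width: 0.0094
gripper_force: 39.5
```

step_arm(
  steps=[0,0,-1.5,0,1,0,0,-1.5,0,1,0,0,-0.5,0,1,0,0,-0.5,0,1,0,0,0,0,1],
  force=25,
)

```text
t: 8.43
tcp_pos: [0.5243, -0.4442, 0.0671]
ee_rot: [-0.236, 0.972, 0.006, -0.008]
force: [-0.5, 0.4, -2.6]
width: 0.0091
gripper_force: 39.5
```

step_arm(
  steps=[0,0,-1,0,1,0,0,-0.5,0,1,0,0,-0.5,0,1,0,0,-0.3,0,1,0,0,0,0,1],
)

```text
t: 9.05
tcp_pos: [0.5242, -0.4444, 0.0441]
ee_rot: [-0.236, 0.972, 0.006, -0.008]
force: [-0.4, 0.1, -1.4]
width: 0.0088
gripper_force: 39.5
```

step_arm(
  steps=[0,0,-0.2,0,1,0,0,-0.2,0,1,0,0,-0.2,0,1,0,0,-0.2,0,1,0,0,0,0,1],
)

```text
t: 9.68
tcp_pos: [0.5247, -0.4441, 0.0372]
ee_rot: [-0.236, 0.972, 0.006, -0.008]
force: [-0.7, 2.9, 3.8]
width: 0.0093
gripper_force: 40.6
```

step_arm(
  steps=[0.5,0.25,-0.2,0,1,0.5,0.25,-0.3,0,1,0.4,0.2,-0.3,0,1,0.4,0.2,-0.3,0,1,0,0,0,0,1],
)

```text
t: 10.3
tcp_pos: [0.5412, -0.4365, 0.0258]
ee_rot: [-0.236, 0.972, 0.006, -0.009]
force: [-3.8, 0.1, 4.7]
width: 0.0094
gripper_force: 45.0
```

step_arm(
  steps=[0.3,0.15,-0.4,0,1,0.3,0.15,-0.4,0,1,0.2,0.13,-0.4,0,1,0.2,0.1,-0.3,0,1,0,0,0,0,1],
)

```text
t: 10.92
tcp_pos: [0.5518, -0.4312, 0.0108]
ee_rot: [-0.236, 0.972, 0.005, -0.008]
force: [-2.7, 0.2, 3.4]
width: 0.009
gripper_force: 40.2
```

step_arm(
  steps=[0,0,0,0,-1,0,0,0,0,-1,0,0,0,0,-1,0,0,0,0,-1,0,0,5,0,-1],
)

```text
t: 11.55
tcp_pos: [0.5493, -0.4286, 0.0567]
ee_rot: [-0.236, 0.972, 0.009, -0.011]
force: [0.2, -0.2, 0.4]
width: 0.0857
gripper_force: 0.0
```

step_arm(
  steps=[0,0,6,0,-1,-6,0,4,0,-1,-6,0,0,0,-1,-5,0,0,0,-1],
)

```text
t: 12.05
tcp_pos: [0.388, -0.4305, 0.1555]
ee_rot: [-0.236, 0.972, 0.005, -0.008]
force: [-0.2, -1.3, 0.2]
width: 0.0855
gripper_force: 0.0
```

```bash
python3 -c "
from h import *
T=cap('top','top3.png');S=cap('scene','scene3.png');s=arm.get_state();print(s['tcp_pos'],s['ee_rot'])
p=proj(T,[.552,-.431,.028])[0].astype(int);q=proj(S,[.552,-.431,.028])[0].astype(int);print(p,q)
w=np.zeros((500,800,3),np.uint8)
a=cv2.imread('pics/top3.png')[p[1]-50:p[1]+50,p[0]-40:p[0]+40];b=cv2.imread('pics/scene3.png')[q[1]-50:q[1]+50,q[0]-40:q[0]+40]
w[:,:400]=cv2.resize(a,(400,500),interpolation=2);w[:,400:]=cv2.resize(b,(400,500),interpolation=2);cv2.imwrite('pics/g3.png',w)"
```

```text
[ 0.38338611 -0.43180709  0.15434125] [-0.2331268   0.97236297  0.0065307  -0.01093117]
[528 236] [139 353]
```

View pics/g3.png

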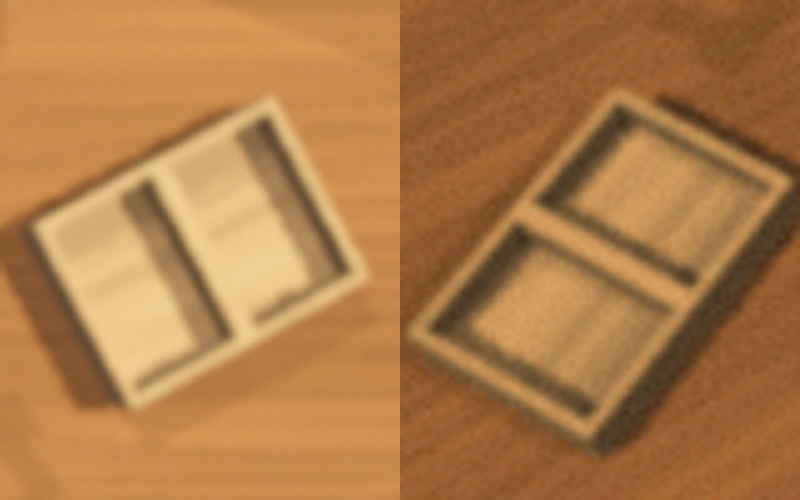

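The tray lies flat on the table. Top crop rim corners are (33,228), (272,98), (370,275) and (132,408); scene crop corners are (612,90), (795,180), (595,440) and (410,333).

Run:
```python
from h import *
T=cap('top');S=cap('scene')
f=lambda p,o:(np.array(p,float)+.5)/5-.5+o
t=f([(33,228),(272,98),(370,275),(132,408)],[488,186])
s=f([(612-400,90),(795-400,180),(595-400,440),(10,333)],[99,303])
P=onz(T,t,.028);Q=onz(S,s,.028);print(P.round(4),Q.round(4))
print(P.mean(0),Q.mean(0))
for X in(P,Q):print([np.linalg.norm(X[i]-X[i-1]).round(4) for i in range(4)],[np.degrees(np.arctan2(*(X[i]-X[i-1])[1::-1])).round(1) for i in range(4)])
# match top order to scene: nearest
for p in range(4):
    j=np.argmin(np.linalg.norm(Q-P[p],axis=1));print(tri(T,t[p:p+1],S,s[j:j+1]).round(4))
```

```text
[[ 0.5662 -0.3396  0.028 ]
 [ 0.6337 -0.471   0.028 ]
 [ 0.5408 -0.5201  0.028 ]
 [ 0.4733 -0.3888  0.028 ]] [[ 0.472  -0.3917  0.028 ]
 [ 0.5673 -0.3398  0.028 ]
 [ 0.6352 -0.4696  0.028 ]
 [ 0.5385 -0.5183  0.028 ]]
[ 0.55348182 -0.42988375  0.028     ] [ 0.55324865 -0.4298766   0.028     ]
[np.float64(0.1052), np.float64(0.1476), np.float64(0.1051), np.float64(0.1477)] [np.float64(27.9), np.float64(-62.8), np.float64(-152.1), np.float64(117.2)]
[np.float64(0.143), np.float64(0.1085), np.float64(0.1466), np.float64(0.1082)] [np.float64(117.7), np.float64(28.6), np.float64(-62.4), np.float64(-153.3)]
[[ 5.664e-01 -3.399e-01  2.680e-02  4.000e-04]]
[[ 0.6342 -0.4704  0.0272  0.0018]]
[[ 5.406e-01 -5.182e-01  3.160e-02  4.000e-04]]
[[ 0.4726 -0.3905  0.0273  0.003 ]]
```

step_arm(
  steps=[5.7,0,0,0,-1,5.7,0,0,0,-1,5.5,0,0,0,-1,0,0,-5,0,-1,0,0,0,0,-1],
)

```text
t: 12.88
tcp_pos: [0.5584, -0.4273, 0.1008]
ee_rot: [-0.237, 0.971, 0.009, -0.01]
force: [-0.9, 0.0, -0.4]
width: 0.0853
gripper_force: 0.0
```

step_arm(
  steps=[-0.4,-0.2,-3,0,-1,0,0,-3,0,-1,0,0,-2,0,-1,0,0,-0.7,0,-1,0,0,0,0,-1],
)

```text
t: 13.5
tcp_pos: [0.5557, -0.4322, 0.0187]
ee_rot: [-0.236, 0.972, 0.006, -0.008]
force: [-0.1, -0.3, 0.0]
width: 0.0856
gripper_force: 0.0
```

step_arm(
  steps=[-0.2,0.2,-0.7,0,-1,0,0,0,0,0.5,0,0,0,0,1,0,0,0,0,1,0,0,0,0,1],
  force=30,
)

```text
t: 14.12
tcp_pos: [0.5534, -0.4303, 0.0112]
ee_rot: [-0.236, 0.972, 0.006, -0.008]
force: [-0.7, 0.6, 0.2]
width: 0.0123
gripper_force: 0.0
```

step_arm(
  steps=[0,0,0,0,1,0,0,0,0,1,0,0,0,0,1],
)

```text
t: 14.5
tcp_pos: [0.5533, -0.4303, 0.0112]
ee_rot: [-0.236, 0.972, 0.006, -0.008]
force: [-0.8, 0.1, 3.3]
width: 0.0092
gripper_force: 31.8
```

step_arm(
  steps=[0,0,2,0,1,0,0,5,0,1,0,0,6,0,1,0,0,6,0,1,0,0,2,0,1],
)

```text
t: 15.12
tcp_pos: [0.5553, -0.4305, 0.2267]
ee_rot: [-0.236, 0.972, 0.004, -0.005]
force: [0.0, 0.5, -2.4]
width: 0.0094
gripper_force: 30.7
```

step_arm(
  steps=[0.1,5,0,0,1,0.1,5,0,0,1,0.1,5,0,0.07,1,0.1,5,0,0.07,1,0.1,5,0,0.07,1],
)

```text
t: 15.75
tcp_pos: [0.5574, -0.1785, 0.2206]
ee_rot: [-0.338, 0.941, 0.005, -0.009]
force: [1.1, 0.5, -1.9]
width: 0.0093
gripper_force: 30.7
```

step_arm(
  steps=[0,5,0,0.08,1,0,5,0,0.08,1,0,0,0,0.08,1,0,0,0,0.09,1,0,0,0,0,1],
)

```text
t: 16.38
tcp_pos: [0.5576, -0.0801, 0.2205]
ee_rot: [-0.486, 0.874, 0.004, -0.01]
force: [0.3, -0.5, -1.5]
width: 0.0091
gripper_force: 30.7
```

```bash
cat > st.py <<'E'
from h import *
s=arm.get_state();r=R.from_quat(s['ee_rot']).as_matrix()
print(s['t'],s['joint_positions'].round(2),s['tcp_pos'].round(4),'yaw',np.degrees(np.arctan2(-r[0,1],r[1,1])).round(2),'z',r[:,2].round(4),s['force'].round(1),s['torque'].round(2))
E
python3 st.py
```

```text
16.375 [ 0.73  0.59 -0.94  1.73  0.52  1.12  2.21] [ 0.5576 -0.0801  0.2205] yaw 58.21 z [-0.021  -0.0022 -0.9998] [ 0.3 -0.5 -1.5] [ 0.02 -0.05  0.03]
```

step_arm(
  steps=[0.1,-0.05,-5,0,1,0,0,-5,0,1,0,0,-3,0,1,0,0,-0.8,0,1,0,0,0,0,1],
)

```text
t: 17.0
tcp_pos: [0.5595, -0.0806, 0.0834]
ee_rot: [-0.486, 0.874, 0.004, -0.009]
force: [-0.1, 0.1, -1.1]
width: 0.0097
gripper_force: 30.6
```

```bash
python3 st.py; python3 -c "
from h import *
T=cap('top','top4.png');S=cap('scene','scene4.png')
w=np.zeros((500,800,3),np.uint8)
a=cv2.imread('pics/top4.png')[180:280,345:425];b=cv2.imread('pics/scene4.png')[230:330,230:310]
w[:,:400]=cv2.resize(a,(400,500),interpolation=2);w[:,400:]=cv2.resize(b,(400,500),interpolation=2);cv2.imwrite('pics/g4.png',w)"
```

```text
17.0 [ 0.64  0.76 -0.81  1.81  0.7   0.9   2.09] [ 0.5595 -0.0806  0.0834] yaw 58.18 z [-0.0195 -0.0022 -0.9998] [-0.1  0.1 -1.1] [ 0.05 -0.03  0.01]
```

View pics/g4.png

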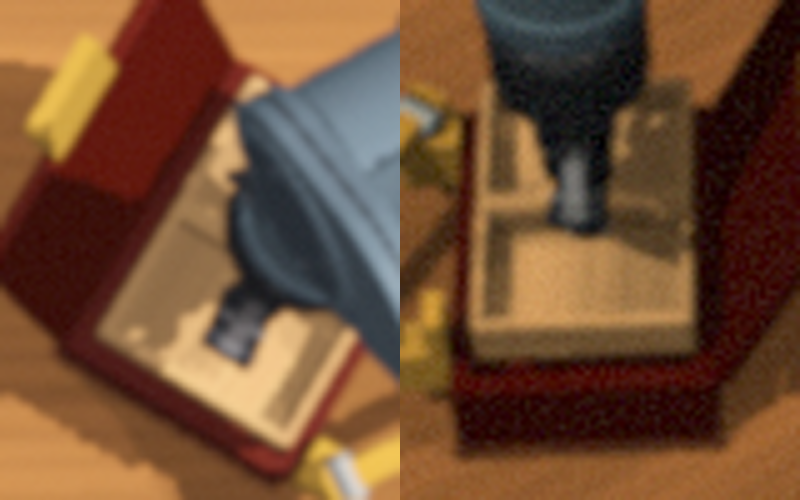

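The tray hangs level over the recess, edges parallel to the rim in both views. I'll lower it slowly and watch the force.

step_arm(
  steps=[0,0,-0.5,0,1,0,0,-0.4,0,1,0,0,-0.4,0,1,0,0,-0.2,0,1,0,0,0,0,1],
)

```text
t: 17.73
tcp_pos: [0.559, -0.0812, 0.0677]
ee_rot: [-0.487, 0.874, 0.004, -0.01]
force: [0.2, -1.2, -2.7]
width: 0.0087
gripper_force: 30.6
```

step_arm(
  steps=[0,0,-0.3,0,1,0,0,-0.3,0,1,0,0,-0.3,0,1,0,0,-0.2,0,1,0,0,0,0,1],
)

```text
t: 18.35
tcp_pos: [0.5592, -0.0812, 0.0567]
ee_rot: [-0.486, 0.874, 0.004, -0.009]
force: [-1.4, -5.5, -2.3]
width: 0.0097
gripper_force: 30.7
```

step_arm(
  steps=[0,0,-0.4,0,1,0,0,-0.4,0,1,0,0,-0.3,0,1,0,0,-0.3,0,1,0,0,0,0,1],
)

```text
t: 18.98
tcp_pos: [0.5591, -0.081, 0.0428]
ee_rot: [-0.487, 0.874, 0.004, -0.009]
force: [-0.6, -5.5, -2.4]
width: 0.0095
gripper_force: 30.9
```

step_arm(
  steps=[0,0,-0.15,0,1,0,0,-0.15,0,1,0,0,-0.1,0,1,0,0,0,0,1,0,0,0,0,1],
)

```text
t: 19.6
tcp_pos: [0.5592, -0.0809, 0.042]
ee_rot: [-0.487, 0.873, 0.003, -0.01]
force: [-11.8, -5.9, 31.1]
width: 0.0092
gripper_force: 35.4
```

step_arm(
  steps=[0,0,0.1,0,-1,0,0,0,0,-1,0,0,0,0,-1,0,0,0,0,-1,0,0,3,0,-1],
)

```text
t: 20.23
tcp_pos: [0.5576, -0.0805, 0.0685]
ee_rot: [-0.487, 0.873, 0.005, -0.011]
force: [0.5, -0.2, 0.4]
width: 0.0855
gripper_force: 0.0
```

step_arm(
  steps=[0,0,6,0,-1,0,0,6,0,1,0,0,5,0,1,-3,-5,0,0,1,-3,-5,0,0,1],
)

```text
t: 20.85
tcp_pos: [0.4991, -0.1814, 0.2406]
ee_rot: [-0.487, 0.873, 0.003, -0.009]
force: [0.8, -0.6, 0.1]
width: 0.0124
gripper_force: 0.0
```

```bash
python3 st.py; python3 -c "
from h import *
T=cap('top','top5.png');S=cap('scene','scene5.png')
w=np.zeros((500,800,3),np.uint8)
a=cv2.imread('pics/top5.png')[180:280,345:425];b=cv2.imread('pics/scene5.png')[230:330,230:310]
w[:,:400]=cv2.resize(a,(400,500),interpolation=2);w[:,400:]=cv2.resize(b,(400,500),interpolation=2);cv2.imwrite('pics/g5.png',w)"
```

```text
20.85 [ 0.99  0.51 -0.98  1.79  0.47  1.11  2.44] [ 0.4991 -0.1814  0.2406] yaw 58.34 z [-0.0181 -0.003  -0.9998] [ 0.8 -0.6  0.1] [-0.1  -0.05 -0.07]
```

View pics/g5.png

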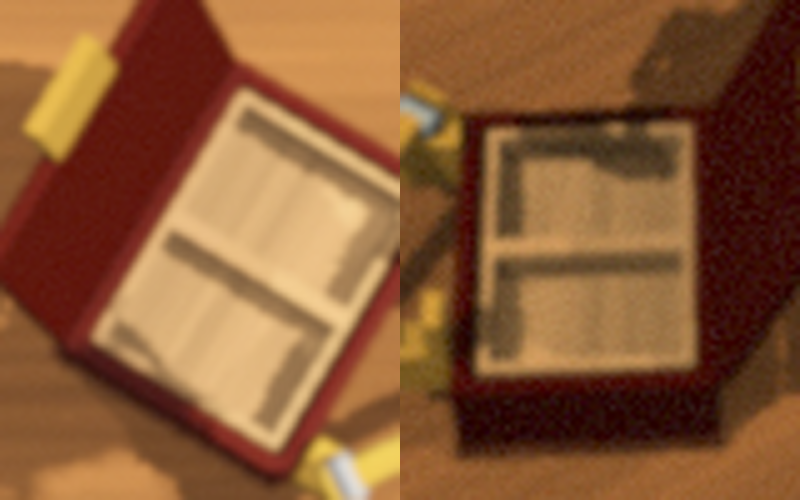

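The tray sits home: wooden rim inside the dark rim all round, no high corner visible in either view. Next is the lid path.

Run:
```python
import numpy as np
c=np.array([.5588,-.0808]);y=np.radians(58.4);ex=np.array([np.cos(y),np.sin(y)]);ey=np.array([-ex[1],ex[0]])
W=lambda b:np.r_[c+b[0]*ex+b[1]*ey,b[2]]
pts=[np.array([.165,.045,.154])]
for a in [113,105,95,85,75,65,55,45,35,25,15,8,3,0]:
    a=np.radians(a);r=.105
    pts.append(np.array([.065-r*np.cos(a)+.009*np.sin(a)+.011,.045,.061+r*np.sin(a)+.009*np.cos(a)]))
p=None
for b in pts:
    w=W(b);print(b.round(3),w.round(4),'' if p is None else ((w-p)*100).round(2));p=w
print('latch pivot',W([-.085,.07,.079]))
```

```text
[0.165 0.045 0.154] [0.6069 0.0833 0.154 ] 
[0.125 0.045 0.154] [0.5861 0.0495 0.1541] [-2.08 -3.38  0.01]
[0.112 0.045 0.16 ] [0.5791 0.0381 0.1601] [-0.7  -1.14  0.6 ]
[0.094 0.045 0.165] [0.5698 0.0229 0.1648] [-0.93 -1.51  0.47]
[0.076 0.045 0.166] [0.5602 0.0074 0.1664] [-0.96 -1.56  0.16]
[0.058 0.045 0.165] [ 0.5506 -0.0082  0.1648] [-0.96 -1.56 -0.16]
[0.04  0.045 0.16 ] [ 0.5413 -0.0233  0.16  ] [-0.93 -1.51 -0.48]
[0.023 0.045 0.152] [ 0.5326 -0.0375  0.1522] [-0.87 -1.42 -0.78]
[0.008 0.045 0.142] [ 0.5247 -0.0503  0.1416] [-0.79 -1.28 -1.06]
[-0.005  0.045  0.129] [ 0.5179 -0.0614  0.1286] [-0.68 -1.1  -1.3 ]
[-0.015  0.045  0.114] [ 0.5124 -0.0703  0.1135] [-0.55 -0.9  -1.51]
[-0.023  0.045  0.097] [ 0.5084 -0.0769  0.0969] [-0.41 -0.66 -1.67]
[-0.027  0.045  0.085] [ 0.5065 -0.08    0.0845] [-0.19 -0.31 -1.23]
[-0.028  0.045  0.075] [ 0.5056 -0.0814  0.0755] [-0.09 -0.14 -0.9 ]
[-0.029  0.045  0.07 ] [ 0.5053 -0.0819  0.07  ] [-0.03 -0.05 -0.55]
latch pivot [ 0.45464031 -0.11651778  0.079     ]
```

step_arm(
  steps=[0,0,5,0,1,2,5.5,0,0,1,2,5.5,0,0,1,2,5.5,0,0,1,2.5,5,0,0,1],
)

```text
t: 21.58
tcp_pos: [0.5846, 0.0368, 0.29]
ee_rot: [-0.487, 0.873, 0.004, -0.009]
force: [0.5, -0.9, 1.2]
width: 0.0003
gripper_force: 0.0
```

step_arm(
  steps=[2.3,5,0,0,1,0,0,0,0,1],
)

```text
t: 21.82
tcp_pos: [0.6071, 0.0915, 0.29]
ee_rot: [-0.49, 0.871, 0.006, -0.008]
force: [0.1, 0.1, -0.6]
width: 0.0003
gripper_force: 0.0
```

step_arm(
  steps=[0,-0.5,-5,0,1,0,0,-5,0,1,0,0,-3.6,0,1,-1,-1.7,0,0,1,-1,-1.7,0,0,1],
)

```text
t: 22.45
tcp_pos: [0.5868, 0.0454, 0.1534]
ee_rot: [-0.487, 0.873, 0.004, -0.009]
force: [2.6, 1.5, 1.2]
width: -0.0
gripper_force: 0.0
```

step_arm(
  steps=[-0.7,-1.1,0.6,0,1,-0.9,-1.5,0.5,0,1,-1,-1.6,0.2,0,1,-1,-1.6,-0.2,0,1,0,0,0,0,1],
)

```text
t: 23.08
tcp_pos: [0.5509, -0.0143, 0.1652]
ee_rot: [-0.486, 0.874, 0.003, -0.01]
force: [0.5, -0.6, 0.8]
width: -0.0003
gripper_force: 0.0
```

```bash
python3 st.py
```

```text
23.075 [ 0.61  0.65 -0.92  1.8   0.6   1.02  2.03] [ 0.5509 -0.0143  0.1652] yaw 58.1 z [-0.02   -0.0036 -0.9998] [ 0.5 -0.6  0.8] [-0.   -0.02  0.04]
```

step_arm(
  steps=[-0.9,-1.3,-0.5,0,1,-0.9,-1.3,-0.8,0,1,-0.8,-1.2,-1.1,0,1,-0.7,-1,-1.3,0,1,-0.5,-0.8,-1.5,0,1],
)

```text
t: 23.7
tcp_pos: [0.5124, -0.0696, 0.1118]
ee_rot: [-0.486, 0.874, 0.004, -0.01]
force: [0.7, -0.1, 0.4]
width: -0.0001
gripper_force: 0.4
```

```bash
python3 st.py
python3 - <<'E'
from h import *
T=cap('top','top6.png');S=cap('scene','scene6.png')
w=np.zeros((500,800,3),np.uint8)
a=cv2.imread('pics/top6.png')[165:290,335:435];b=cv2.imread('pics/scene6.png')[200:325,210:310]
w[:,:400]=cv2.resize(a,(400,500),interpolation=2);w[:,400:]=cv2.resize(b,(400,500),interpolation=2);cv2.imwrite('pics/g6.png',w)
# red extents outside hinge side (box x>0.075 at z .06) in the top view
t=cv2.imread('pics/top6.png').astype(int);m=(t[...,2]>45)&(t[...,1]<.55*t[...,2])&(t[...,0]<.55*t[...,2])
ys,xs=np.nonzero(m[150:300,320:450]);P=onz(T,np.c_[xs+320,ys+150],.06)[:,:2]-[.5588,-.0808]
L=P@np.array([.524,.852]);print('red x range',np.percentile(L,[0,1,5,50,95,99,100]).round(3),len(L))
E
```

```text
23.7 [ 0.7   0.67 -0.88  1.92  0.66  0.89  2.07] [ 0.5124 -0.0696  0.1118] yaw 58.21 z [-0.0205 -0.0026 -0.9998] [ 0.7 -0.1  0.4] [-0.12 -0.08 -0.03]
red x range [-0.065 -0.062 -0.051  0.031  0.064  0.066  0.067] 1596
```

step_arm(
  steps=[-0.4,-0.7,-1.6,0,1,-0.2,-0.3,-1.2,0,1,-0.1,-0.1,-0.9,0,1,0,0,-0.4,0,1,0,0,0,0,1],
)

```text
t: 24.42
tcp_pos: [0.5062, -0.0793, 0.0718]
ee_rot: [-0.487, 0.873, 0.004, -0.009]
force: [-0.7, 0.9, -0.5]
width: -0.0001
gripper_force: 0.0
```

step_arm(
  steps=[0,0,-0.2,0,1,0,0,-0.2,0,1,0,0,-0.1,0,1,0,0,0,0,1,0,0,0,0,1],
)

```text
t: 25.05
tcp_pos: [0.5068, -0.0795, 0.0696]
ee_rot: [-0.487, 0.873, 0.003, -0.009]
force: [-8.7, -1.8, 29.7]
width: 0.0001
gripper_force: 14.5
```

The lid is shut: 30 N met at z = 0.0696. Next I go over the knob at (0.525, -0.270), turning the tool so the fingers close across the bar.

step_arm(
  steps=[0,0,3,-0.15,1,0,0,5,-0.18,1,0.3,-3,5,-0.18,-1,0.3,-4,0,-0.18,-1,0.3,-4,0,-0.18,-1],
)

```text
t: 25.68
tcp_pos: [0.5158, -0.191, 0.1981]
ee_rot: [-0.07, 0.997, 0.007, -0.006]
force: [1.5, 0.5, 0.2]
width: 0.0544
gripper_force: 0.0
```

step_arm(
  steps=[0.3,-4,0,-0.18,-1,0.3,-4,0,-0.18,-1,0.3,0,0,-0.18,-1,0,0,0,-0.18,-1,0,0,0,-0.18,-1],
)

```text
t: 26.3
tcp_pos: [0.5244, -0.2695, 0.1971]
ee_rot: [0.371, 0.929, 0.01, -0.003]
force: [-0.4, -0.5, 0.1]
width: 0.0853
gripper_force: 0.0
```

step_arm(
  steps=[0,0,0,-0.18,-1,0,0,0,-0.18,-1,0,0,0,0,-1],
)

```text
t: 26.68
tcp_pos: [0.5244, -0.2693, 0.1972]
ee_rot: [0.527, 0.85, 0.01, -0.001]
force: [-0.3, 0.1, 0.9]
width: 0.0854
gripper_force: 0.0
```

```bash
python3 st.py
```

```text
26.675 [ 0.73  0.51 -0.44  1.72  0.23  0.97  0.67] [ 0.5244 -0.2693  0.1972] yaw -63.67 z [ 0.0085  0.0175 -0.9998] [-0.3  0.1  0.9] [-0.04  0.02 -0.02]
```

step_arm(
  steps=[0,0,-4,0,-1,0,0,-4,0,-1,0,0,-1.7,0,-1,0,0,-0.9,0,-1,0,0,0,0,-1],
)

```text
t: 27.3
tcp_pos: [0.5247, -0.2698, 0.0914]
ee_rot: [0.528, 0.849, 0.01, -0.001]
force: [-0.3, 0.3, 0.2]
width: 0.0855
gripper_force: 0.0
```

step_arm(
  steps=[0,0,0,0,0.3,0,0,0,0,0.6,0,0,0,0,1,0,0,0,0,1,0,0,0,0,1],
  force=30,
)

```text
t: 27.92
tcp_pos: [0.5244, -0.2698, 0.0911]
ee_rot: [0.528, 0.849, 0.01, -0.001]
force: [0.4, -0.1, 1.2]
width: 0.0165
gripper_force: 30.7
```

```bash
python3 st.py
```

```text
27.925 [ 0.69  0.65 -0.39  1.78  0.31  0.77  0.61] [ 0.5244 -0.2698  0.0911] yaw -63.8 z [ 0.0086  0.0177 -0.9998] [ 0.4 -0.1  1.2] [-0.15  0.04  0.02]
```

step_arm(
  steps=[0,0.1,0.8,0,1,-0.1,0.2,0.8,0,1,-0.1,0.2,0.8,0,1,-0.1,0.2,0.9,0,1,-0.1,0.3,0.9,0,1],
)

```text
t: 28.55
tcp_pos: [0.5193, -0.258, 0.133]
ee_rot: [0.528, 0.849, 0.01, -0.003]
force: [-2.5, 4.4, -5.8]
width: 0.0169
gripper_force: 29.6
```

```bash
python3 st.py;python3 - <<'E'
from h import *
p=np.array([.455,-.1172])
s=arm.get_state()['tcp_pos'];d=s[:2]-p;a0=np.degrees(np.arctan2(d[1],d[0]));r=np.linalg.norm(d);print(r,a0)
q=s[:2]
for a in np.linspace(a0,-31.6,11)[1:]:
    w=p+r*np.array([np.cos(np.radians(a)),np.sin(np.radians(a))]);print(((w-q)*100).round(2));q=w
E
```

```text
28.55 [ 0.7   0.58 -0.41  1.78  0.27  0.84  0.62] [ 0.5193 -0.258   0.133 ] yaw -63.76 z [ 0.0062  0.0199 -0.9998] [-2.5  4.4 -5.8] [0.72 0.59 0.  ]
0.15480658149404292 -65.46225294824211
[0.82 0.4 ]
[0.8  0.45]
[0.77 0.5 ]
[0.74 0.54]
[0.7  0.59]
[0.67 0.63]
[0.63 0.66]
[0.59 0.7 ]
[0.55 0.73]
[0.5  0.76]
```

step_arm(
  steps=[0.8,0.4,0,0.06,1,0.8,0.45,0,0.06,1,0.8,0.5,0,0.06,1,0.7,0.55,0,0.06,1,0.7,0.6,0,0.06,1],
)

```text
t: 29.18
tcp_pos: [0.5571, -0.2331, 0.1327]
ee_rot: [0.394, 0.919, 0.01, -0.004]
force: [-3.7, 5.2, -4.8]
width: 0.0172
gripper_force: 29.8
```

step_arm(
  steps=[0.7,0.6,0,0.06,1,0.6,0.7,0,0.06,1,0.6,0.7,0,0.06,1,0.5,0.7,0,0.06,1,0.5,0.7,0,0.05,1],
)

```text
t: 29.8
tcp_pos: [0.5852, -0.1993, 0.1323]
ee_rot: [0.258, 0.966, 0.009, -0.007]
force: [-5.2, 4.0, -4.7]
width: 0.0169
gripper_force: 29.7
```

```bash
python3 st.py;python3 - <<'E'
from h import *
p=np.array([.455,-.1172])
s=arm.get_state()['tcp_pos'];d=s[:2]-p;print(np.linalg.norm(d),np.degrees(np.arctan2(d[1],d[0])))
E
```

```text
29.8 [ 0.65  0.67 -0.55  1.66  0.39  0.93  1.01] [ 0.5852 -0.1993  0.1323] yaw -29.88 z [-0.0078  0.0211 -0.9997] [-5.2  4.  -4.7] [ 0.6   1.22 -0.09]
0.1539238901497364 -32.23684876319488
```

step_arm(
  steps=[0.25,-0.15,-0.9,0,1,0.25,-0.15,-0.9,0,1,0.2,-0.15,-0.8,0,1,0.2,-0.1,-0.7,0,1,0,0,0,0,1],
)

```text
t: 30.42
tcp_pos: [0.596, -0.2062, 0.0995]
ee_rot: [0.259, 0.966, 0.009, -0.004]
force: [-4.0, 1.3, -0.8]
width: 0.0169
gripper_force: 29.9
```

step_arm(
  steps=[0.1,-0.05,-0.4,0,1,0,0,-0.3,0,1,0,0,-0.1,0,1,0,0,0,0,1,0,0,0,0,1],
)

```text
t: 31.05
tcp_pos: [0.5977, -0.2069, 0.0924]
ee_rot: [0.259, 0.966, 0.009, -0.003]
force: [-2.6, 1.1, -0.2]
width: 0.0169
gripper_force: 30.1
```

```bash
python3 st.py;python3 - <<'E'
from h import *
p=np.array([.455,-.1172])
s=arm.get_state()['tcp_pos'];d=s[:2]-p;print(np.linalg.norm(d),np.degrees(np.arctan2(d[1],d[0])))
E
```

```text
31.05 [ 0.63  0.74 -0.52  1.65  0.43  0.88  0.99] [ 0.5977 -0.2069  0.0924] yaw -30.0 z [-0.002   0.0191 -0.9998] [-2.6  1.1 -0.2] [0.27 0.8  0.01]
0.16857970830507113 -32.153630479927536
```

step_arm(
  steps=[0,0,0,0,0.4,0,0,0,0,-1,0,0,0,0,-1,0,0,0,0,-1,0,0,4,0,-1],
)

```text
t: 31.68
tcp_pos: [0.5949, -0.2063, 0.1296]
ee_rot: [0.259, 0.966, 0.009, -0.007]
force: [0.9, -0.4, -0.1]
width: 0.0854
gripper_force: 0.0
```

step_arm(
  steps=[0,0,6,0,-1,-6,0,5,0,-1,-6,-2,0,0,-1,-6,-2,0,0,-1,0,0,0,0,-1],
)

```text
t: 32.3
tcp_pos: [0.4258, -0.2489, 0.2316]
ee_rot: [0.262, 0.965, 0.008, -0.006]
force: [0.8, -0.0, -0.1]
width: 0.0851
gripper_force: 0.0
```

```bash
python3 -c "
from h import *
T=cap('top','top7.png');S=cap('scene','scene7.png')
w=np.zeros((500,800,3),np.uint8)
a=cv2.imread('pics/top7.png')[165:290,345:445];b=cv2.imread('pics/scene7.png')[200:325,210:310]
w[:,:400]=cv2.resize(a,(400,500),interpolation=2);w[:,400:]=cv2.resize(b,(400,500),interpolation=2);cv2.imwrite('pics/g7.png',w)"
```

```text
(no output)
```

View pics/g7.png

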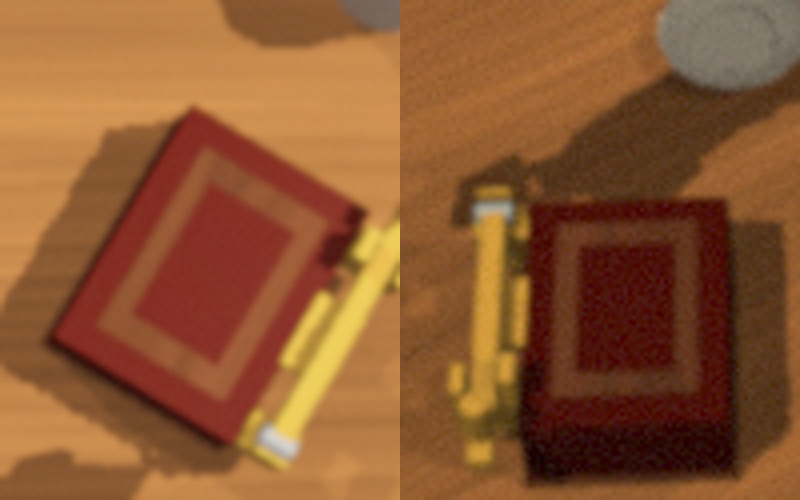

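The lid is shut, and the bar lies parallel to the front across the tongue, between lip and stop (scene crop, about (475,400)). I'm handing the job in.

```bash
python3 -c "
from bench import arm
print(arm.job_done())"
```

```text
the job is handed in; nothing more can be done
None
```

I handed the job in at about 32 s: the tray is pressed home, the lid is shut and the latch bar lies in the keeper's notch; the final pictures show the lid and bar in place, no verdict came back, and I did not re-measure the saucers, toothpick holder or canister afterwards.

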